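Scan the blue housing's label and park the scanner

TASK

Take the grey stick scanner by its upper end, snap it forward out of its sprung clip (do not draw it up through the clip) and aim its nose at the middle of the bar label on the blue housing, square on to the sloping label and about 6 cm away, held steady for at least two seconds. Then stand the scanner upright on its nose on the round black pad and let go. Do not bump either nest or its housing, and leave the bottle, the screw tray and the screwdriver where they are.

Things in the scene. Friction and masses are not known exactly. Their poses are not given: they have to be found in the camera images.
- wand: loose grey stick scanner, 152 mm long, about 0.14 kg, standing on its nose in the holder. Round handle 28 in diameter from 45 to 152 above the nose face, wider nose 44 in diameter below; yellow bands. Round, so its turn about its own axis does not matter. Origin: centre of the nose face (flat red window); z runs up the handle; it looks out along its -z, in line with the handle
- holder: fixed aluminium holder: base plate 90 x 90 x 12 mm (35 in front of the clip's axis, 55 behind), on which the scanner's nose stands; behind the clip a post 30 wide, 95 high. Above the clip the handle is free, up to 164 above the bench. Origin: on the clip's axis, at bench height; z up; the clip's mouth opens to its -x ('forward', roughly towards the robot)
- clip (a point): middle of the black C-shaped clip of two sprung jaws round the handle, 85 mm above the bench on the holder's axis; the jaws are 20 tall (75 to 95 above the bench), about 37 across. x, y, z as the holder's. The handle snaps out forward (-x) with a pull of 5 to 10 N; moved 30 forward it is past the jaws, 60 well clear of all
- blue_nest: fixed nest: black base plate 110 x 130 x 10 mm, black legs, on them a white plate 110 x 130 x 18 sloping 0.44 rad (25 deg) down towards the nest's own -x, holding the blue plastic housing 70 x 90 that stands 20 above the white plate. Highest edge 115 above the bench. Origin: centre of the underside, at bench height, z up
- blue_label: white label 30 x 46 mm (x, y) with black bars, stuck on the middle of the blue housing's sloping top. Origin: middle of the label's face, 97 above the bench; z points straight out of the label, 0.44 rad off vertical, leaning to the nest's -x (roughly towards the robot)
- orange_nest: fixed nest: black base plate 110 x 130 x 10 mm, black legs, on them a white plate 110 x 130 x 18 sloping 0.44 rad (25 deg) down towards the nest's own -x, holding the orange plastic housing 70 x 90 that stands 20 above the white plate. Highest edge 115 above the bench. Origin: centre of the underside, at bench height, z up
- orange_label: white label 30 x 46 mm (x, y) with black bars, stuck on the middle of the orange housing's sloping top. Origin: middle of the label's face, 97 above the bench; z points straight out of the label, 0.44 rad off vertical, leaning to the nest's -x (roughly towards the robot); not the one to scan
- pad: fixed round black rubber pad, 90 mm in diameter, 6 thick, lying on the bench, with a thin yellow ring on it 60 in diameter. Origin: centre of its underside, at bench height; z up. The scanner is to stand here, its nose face then 6 above the bench
- bottle: loose small blue bottle with a red cap, 40 mm in diameter, 85 tall, upright. Origin: centre of its underside. A bystander
- screw_tray: loose grey open screw tray, 70 x 100 x 30 mm. Origin: centre of its underside. A bystander
- screwdriver: loose screwdriver with a red handle, 170 mm long, lying on the bench. Origin: underneath its middle. A bystander

How it is judged:
By the outcome, as a careful person would: the job done as asked, in the order asked, and still so for the second after the job is handed in, with the robot touching nothing.
It also fails if it takes over 61 s, if anything falls off the work surface, if the arm or the gripper's body presses on something with over 40 N, if the wrist force passes 120 N, or if a joint passes its speed limit or range.

ROBOT

A 6-joint arm with a two-finger parallel gripper is mounted at the origin on the work surface. World frame = base frame: x ahead of the robot, y to its left, z up, the work surface at z = 0. Lengths are in m, angles in rad, forces in N, time in s.
With the tool pointing down it reaches from about 0.3 to 0.85 m from the base axis. Payload 4.2 kg.
Tool frame: the origin (TCP) lies between the finger pads; the fingertips stand 17 mm ahead of it and the grasp point (between the pads) lies 2 mm behind it; z points along the fingers, y is the line along which they close (so a half turn about z gives the same grasp; the last joint's range is limited). The gripper opens to 91 mm and grips with 3 to 60 N. Pads are 32 mm wide; open, the fingers measure 118 mm over their backs; the gripper's body (76 mm by 178 mm) begins 60 mm behind the grasp point.
Start: joints at [1.32, 0.32, 1.565, -0, 1.257, -0.02], TCP at [0.132, 0.56, 0.231] pointing down, gripper open.
Joint ranges: [-3.11, 3.11], [-0.84, 2.01], [0.21, 2.61], [-1.34, 4.49], [0.05, 2.63], [-2.56, 2.56]. Speed limits (rad/s): [2.57, 2.57, 3.14, 3.14, 3.14, 3.14].

INTERFACE

Orientations are given as a rotation vector (axis times angle).
In Python, from rig import * gives the robot as it stands.
- The arm moves only by the tool jog_arm, never from a script. Its argument "motion" is a list of rows, each a list of 7 numbers: the shift along the tool's x, y, z in m, then the turn, a rotation vector about the tool's x, y, z in rad, then the opening, from 0 (shut) to 1 (fully open). In form: [[tx, ty, tz, ax, ay, az, jaw], ...]. A call has exactly 5 rows; each row shifts and turns the commanded pose from where the row before left it, along the tool's axes as they then stand; what a row does not reach is not made up. A row lasts 1/10 s, in which the tool goes at most 50 mm and 8.59 degrees, less where a joint would pass 70% of its speed; a pose out of reach is approached as far as the arm can. A call with a gripper value outside its range is refused whole. The fingers move at their own pace and stop on an object; "newtons" is the grip in N (left out, the last holds). Time passes only in rows, so rows that do not move let the fingers close, or fill a call up. It gives the time, the measured TCP pose, the force, the opening and the grip force at its end, in the units of the state.
- read_state(): the state, without advancing time (a new reading comes with each control period).
- get_image(name): name is "scene" or "top"; returns a dict with "image" (384x512x3 uint8, blue, green, red), "mtx" (3x3 intrinsics, pixels), "k1" (the pictures are not rectified: a ray, as slopes to the right and down, at radius r is drawn at 1 + k1 r^2 times it, then the intrinsics apply), "extrinsics" (4x4, takes a point from world to camera coordinates). Camera axes: x right, y up, looking along -z (the intrinsics and any distortion apply to the point x, -y, -z); pixel columns grow to the right and rows downward; lengths in m; the calibration is good to about 2 mm. A picture is of the moment at which its call begins. There is no depth.
- close_job(): hands the job in; it is judged then, once.
Trained networks look in a picture, given as the dict that the camera call returned (one of the last four; its "shot" number tells which), for a name from the list of things; names that differ only in an ending like _2 or _b are one class to them, and where a whole thing is asked for, a point or a joint stands for the part that bears it (a point fixed in the world has none). Each returns a list of dicts, best first, with "p" (0 to 1); they miss things now and then, are a little off and sometimes report something else, mostly with a low value. They report only what shows in the picture. A call takes as long as a camera call.
- spot_in(picture, name): "extent" ([centre column, centre row, width, height] in pixels, round what is visible of it).
- tip_of(picture, name): "xy" ([column, row] in pixels: a listed point, or the origin of a listed thing).
The state is a dict: "t": time; "joints": joint angles; "qd": joint speeds; "effort": joint torques, N m; "position": TCP position; "eef_rot": TCP orientation; "contact_force": force on the tool from outside, world axes, zero at the start; "moment": the same for the moment, N m; "grip_width": finger opening in m; "gripper_force": force on a finger pad.
Only numpy, scipy, OpenCV 4.12 (cv2) and the standard library are available. Lean on these libraries where they do the work, as an engineer would, in place of code of your own. Each camera call takes 0.05 s, during which the arm holds its last target. There are 200 camera calls.

## Working session

There is one attempt and no reset: what is moved stays moved. The work goes in short steps, Python scripts to look and compute and a tool call to move; the robot and the scene stay as the last step left them, time stands still between calls to the robot, and variables do not carry over. Pictures are saved under pics/ and viewed, at most 10 in all, crops included, and the job is handed in when it is done.

Besides the shell and the picture viewer there is one more tool, called after "Call:" by a JSON object that holds its "fn" and its "kwargs". jog_arm: Moves the arm, as the interface text tells. Its arguments: {"type":"object","properties":{"motion":{"type":"array","items":{"type":"array","items":{"type":"number"}}},"newtons":{"type":"number"}},"required":["motion"]}

```bash
mkdir -p pics; ls; cat > h.py <<'E'
from rig import *
import numpy as np, cv2
from scipy.spatial.transform import Rotation as R
def ray(im,px):
    K=np.array(im["mtx"]);k1=im["k1"];T=np.array(im["extrinsics"])
    d=np.array([(px[0]-K[0,2])/K[0,0],(px[1]-K[1,2])/K[1,1]]);s=d.copy()
    for _ in range(20): s=d/(1+k1*(s@s))
    v=T[:3,:3].T@np.array([s[0],-s[1],-1]); c=-T[:3,:3].T@T[:3,3]
    return c,v/np.linalg.norm(v)
def atz(im,px,z):
    c,v=ray(im,px); return c+v*(z-c[2])/v[2]
def proj(im,p):
    K=np.array(im["mtx"]);T=np.array(im["extrinsics"]);q=T[:3,:3]@np.array(p)+T[:3,3]
    s=np.array([q[0],-q[1]])/-q[2]; s=s*(1+im["k1"]*(s@s)); return np.array([K[0,0]*s[0]+K[0,2],K[1,1]*s[1]+K[1,2]])
def tri(a,pa,b,pb):
    A=[];B=[]
    for im,p in((a,pa),(b,pb)):
        c,v=ray(im,p);P=np.eye(3)-np.outer(v,v);A.append(P);B.append(P@c)
    return np.linalg.lstsq(np.vstack(A),np.hstack(B),rcond=None)[0]
E
cat > look.py <<'E'
from h import *
np.set_printoptions(precision=3,suppress=True)
a=get_image("scene");b=get_image("top")
cv2.imwrite("pics/s0.png",a["image"]);cv2.imwrite("pics/t0.png",b["image"])
cv2.imwrite("pics/both0.png",cv2.resize(np.vstack([a["image"],b["image"]]),(400,600)) )
Z=dict(wand=.012,clip=.085,holder=0,blue_nest=0,blue_label=.097,orange_nest=0,orange_label=.097,pad=0.006,bottle=0,screw_tray=0,screwdriver=0)
for n,z in Z.items():
    for nm,im in(("s",a),("t",b)):
        r=tip_of(im,n)[:2]
        print(n,nm,[(round(q["p"],2),np.round(q["xy"]),atz(im,q["xy"],z)) for q in r])
print(read_state())
E
python3 look.py
```

```text
pics
wand s [(0.66, array([298., 146.]), array([0.6  , 0.249, 0.012]))]
wand t [(0.84, array([156., 201.]), array([0.595, 0.242, 0.012]))]
clip s [(0.73, array([297., 128.]), array([0.597, 0.244, 0.085]))]
clip t [(0.71, array([149., 200.]), array([0.594, 0.241, 0.085]))]
holder s [(0.57, array([293., 149.]), array([0.59 , 0.243, 0.   ])), (0.51, array([172., 216.]), array([ 0.446, -0.12 ,  0.   ]))]
holder t [(0.73, array([149., 200.]), array([0.599, 0.263, 0.   ])), (0.7, array([154., 203.]), array([0.592, 0.249, 0.   ]))]
blue_nest s [(0.96, array([175., 304.]), array([ 0.602, -0.295,  0.   ])), (0.37, array([250., 224.]), array([ 0.627, -0.034,  0.   ]))]
blue_nest t [(0.69, array([362., 199.]), array([ 0.603, -0.292,  0.   ])), (0.52, array([257., 193.]), array([ 0.619, -0.019,  0.   ]))]
blue_label s [(0.73, array([161., 281.]), array([ 0.587, -0.291,  0.097]))]
blue_label t [(0.48, array([370., 207.]), array([ 0.579, -0.283,  0.097]))]
orange_nest s [(0.58, array([249., 222.]), array([ 0.621, -0.03 ,  0.   ]))]
orange_nest t [(0.87, array([257., 191.]), array([ 0.623, -0.018, 
[... 667 characters left out ...]
131.]), array([ 0.781, -0.156,  0.   ]))]
screwdriver s [(0.81, array([278., 299.]), array([ 0.789, -0.16 ,  0.   ]))]
screwdriver t [(0.97, array([310., 130.]), array([ 0.784, -0.157,  0.   ])), (0.2, array([191., 128.]), array([0.79 , 0.155, 0.   ]))]
{'t': 1.2, 'joints': array([ 1.32 ,  0.32 ,  1.565, -0.   ,  1.257, -0.02 ]), 'qd': array([-0.   ,  0.001, -0.001,  0.002, -0.002,  0.001]), 'effort': array([  0.   , -41.236, -23.223,   0.073,   0.038,   0.   ]), 'position': array([0.132, 0.56 , 0.231]), 'eef_rot': array([0.362, 3.121, 0.   ]), 'contact_force': array([ 0.143,  0.365, -0.433]), 'moment': array([-0.008, -0.025, -0.038]), 'gripper_force': 0.0, 'grip_width': 0.09113920383140857}
```

View pics/s0.png

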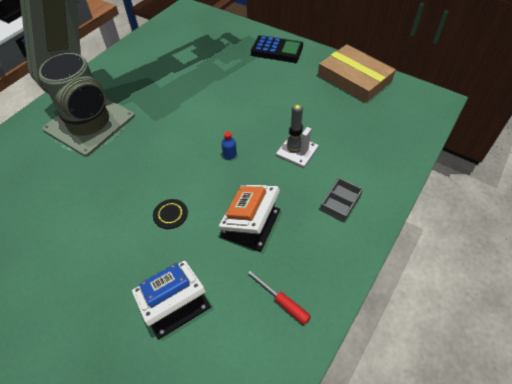

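View pics/t0.png

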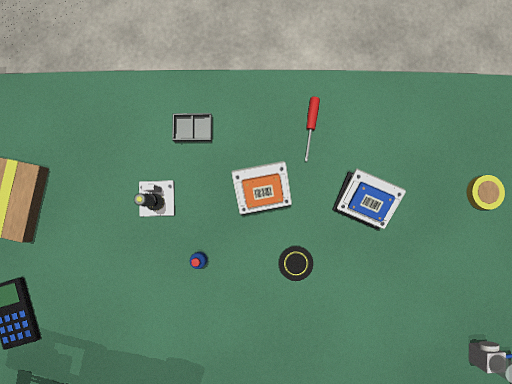

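```bash
cat > fit.py <<'E'
from h import *
from scipy.optimize import minimize
np.set_printoptions(precision=4,suppress=True)
ims=[get_image("scene"),get_image("top")]
def mask(im,cen,rad,f):
    hsv=cv2.cvtColor(im["image"],cv2.COLOR_BGR2HSV).astype(int);m=f(hsv).astype(np.uint8)
    z=np.zeros_like(m);cv2.circle(z,tuple(int(v) for v in cen),rad,1,-1);m&=z
    n,l,st,_=cv2.connectedComponentsWithStats(m)
    k=1+np.argmax(st[1:,4]);h=cv2.convexHull(np.argwhere(l==k)[:,::-1].astype(np.int32))
    o=np.zeros_like(m);cv2.fillConvexPoly(o,h,1);return o
S=8
def cost(p,model,ms):
    c=0
    for im,m in zip(ims,ms):
        q=np.array([proj(im,v) for v in model(p)],np.float32)
        ctr=q.mean(0);o=(ctr-32).astype(int)
        h=cv2.convexHull(((q-o+.5)*S-.5).astype(np.float32)).astype(np.int32)
        a=np.zeros((64*S,64*S),np.uint8);cv2.fillConvexPoly(a,h,1)
        b=cv2.resize(m[o[1]:o[1]+64,o[0]:o[0]+64]*255,(64*S,64*S),interpolation=cv2.INTER_LINEAR)>127
        c+=1-(a.astype(bool)&b).sum()/(a.astype(bool)|b).sum()
    return c
def fit(p0,model,ms,name):
    r=minimize(cost,p0,args=(model,ms),method="Nelder-Mead",options=dict(initial_simplex=np.vstack([p0]+[np.array(p0)+d for d in np.diag([.01,.01,.15][:len(p0)])])))
    print(name,r.x,"cost",r.fun,[int(m.sum()) for m in ms]);return r.x
def house(p):
    M=R.from_euler('z',p[2])*R.from_euler('y',-.44)
    return [M.apply([x,y,z])+[p[0],p[1],.097] for x in(-.035,.035) for y in(-.045,.045) for z in(0,-.02)]
blue=lambda h:(h[...,0]>100)&(h[...,0]<130)&(h[...,1]>130)&(h[...,2]>60)
ora=lambda h:(h[...,0]<18)&(h[...,1]>150)&(h[...,2]>120)
white=lambda h:(h[...,1]<40)&(h[...,2]>150)
yel=lambda h:(h[...,0]>20)&(h[...,0]<35)&(h[...,1]>120)
blk=lambda h:(h[...,2]<70)&(h[...,1]<120)
fit([.583,-.287,-.3],house,[mask(ims[0],(165,282),40,blue),mask(ims[1],(370,202),40,blue)],"blue")
fit([.614,-.035,.1],house,[mask(ims[0],(246,203),35,ora),mask(ims[1],(262,191),35,ora)],"orange")
def pad(p): return [[p[0]+.045*np.cos(t),p[1]+.045*np.sin(t),z] for t in np.arange(0,6.28,.2) for z in(0,.006)]
fit([.44,-.118],pad,[mask(ims[0],(171,213),30,blk),mask(ims[1],(296,264),30,blk)],"pad")
def plate(p):
    M=R.from_euler('z',p[2]);return [M.apply([x,y,z])+[p[0],p[1],0] for x in(-.035,.055) for y in(-.045,.045) for z in(0,.012)]
fit([.596,.245,.0],plate,[mask(ims[0],(297,150),28,white),mask(ims[1],(157,199),28,white)],"holder")
# wand top cap: yellow
for n,im,c in(("s",ims[0],(297,110)),("t",ims[1],(142,200))):
    m=mask(im,c,14,yel);mm=cv2.moments(m,True);px=(mm['m10']/mm['m00'],mm['m01']/mm['m00']);print(n,px,m.sum(),atz(im,px,.16))
pic=cv2.resize(ims[1]["image"][165:230,120:190],None,fx=8,fy=8,interpolation=cv2.INTER_CUBIC);cv2.imwrite("pics/h.png",pic)
E
python3 fit.py
```

```text
blue [ 0.5873 -0.2883 -0.4054] cost 0.17325902700106333 [1210, 1120]
orange [ 0.6127 -0.0318  0.1545] cost 0.2554123539484505 [874, 1084]
pad [ 0.4381 -0.1186] cost 0.09042098799343379 [833, 954]
holder [0.5935 0.2434 0.0106] cost 0.3198571030379216 [637, 1260]
s (297.0, 106.5) 6 [0.5908 0.244  0.16  ]
t (139.1578947368421, 198.8421052631579) 19 [0.5937 0.2428 0.16  ]
```

View pics/h.png

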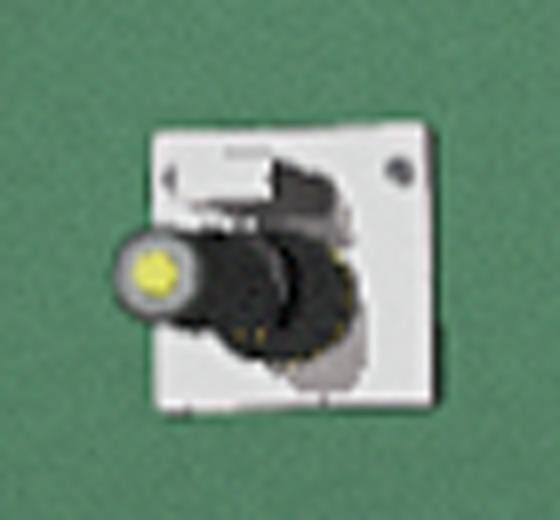

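```bash
cat > ov.py <<'E'
from h import *
out=[]
for n,c in(("scene",(167,290)),("top",(370,200))):
    im=get_image(n);o=np.array(c)-40;row=[]
    for yaw in(-.405,-.3):
        g=cv2.resize(im["image"][o[1]:o[1]+75,o[0]:o[0]+95],None,fx=4,fy=4,interpolation=cv2.INTER_CUBIC)
        M=R.from_euler('z',yaw)*R.from_euler('y',-.44)
        for a,b,z,col in((.035,.045,0,(0,0,255)),(.015,.023,0,(0,255,0)),(.055,.065,-.02,(0,255,255))):
            q=np.array([proj(im,M.apply([x*a,y*b,z])+[.5868,-.288,.097]) for x,y in((1,1),(1,-1),(-1,-1),(-1,1))])
            cv2.polylines(g,[np.int32((q-o+.5)*4)],True,col,1)
        row.append(g)
    out.append(np.hstack(row))
cv2.imwrite("pics/ov.png",np.vstack(out))
E
python3 ov.py
```

```text
(no output)
```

View pics/ov.png

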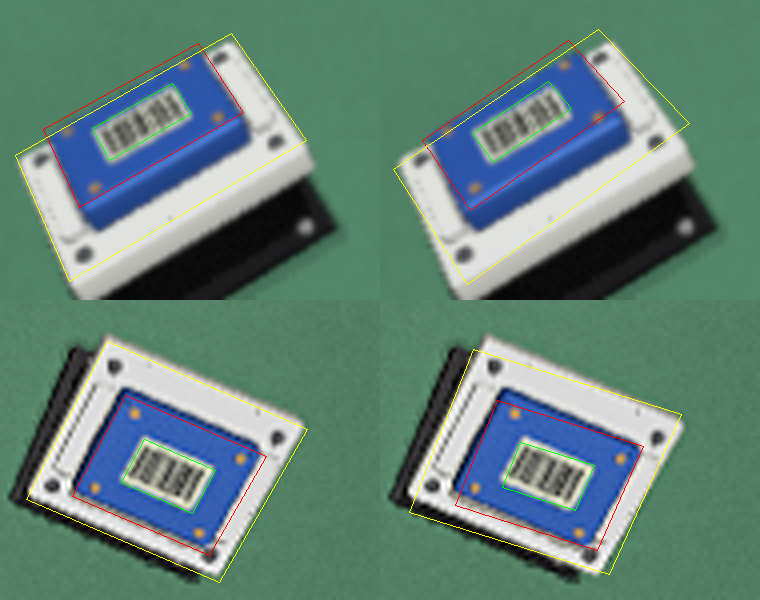

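```bash
cat > plan.py <<'E'
from h import *
np.set_printoptions(precision=4,suppress=True)
def rows(target,Rt,n,jaw,start=None):
    s=read_state();p=np.array(s["position"]) if start is None else start[0]
    Q=R.from_rotvec(s["eef_rot"]) if start is None else start[1]
    a=(Q.inv()*Rt).as_rotvec()/n
    a=np.round(a,3);w0=np.array(p)
    for i in range(n):
        goal=w0+(np.array(target)-w0)*(i+1)/n
        t=np.round(Q.inv().apply(goal-p),4)
        print([*map(float,t),*map(float,a),jaw],"," if (i+1)%5 else "\n")
        p=p+Q.apply(t);Q=Q*R.from_rotvec(a)
    print("end",p,Q.as_rotvec(),s["t"]);return p,Q
def frame(z,yaw):  # tool z along z, tool y as near as possible to azimuth yaw
    z=np.array(z)/np.linalg.norm(z);y=np.array([np.cos(yaw),np.sin(yaw),0]);y-=z*(y@z);y/=np.linalg.norm(y)
    return R.from_matrix(np.column_stack([np.cross(y,z),y,z]))
E
python3 - <<'E'
from plan import *
rows([.593,.243,.22],frame([0,0,-1],.02),15,1)
a=get_image("scene");b=get_image("top")
print(tri(a,(162.5,281.2),b,(372,203.7)), atz(a,(162.5,281.2),.097),atz(b,(372,203.7),.097))
E
```

```text
[-0.0348, -0.0135, 0.0007, 0.0, -0.0, 0.088, 1] ,
[-0.0358, -0.0104, 0.0008, 0.0, -0.0, 0.088, 1] ,
[-0.0366, -0.0073, 0.0007, 0.0, -0.0, 0.088, 1] ,
[-0.0371, -0.0039, 0.0007, 0.0, -0.0, 0.088, 1] ,
[-0.0373, -0.0007, 0.0008, 0.0, -0.0, 0.088, 1] 

[-0.0373, 0.0026, 0.0007, 0.0, -0.0, 0.088, 1] ,
[-0.0368, 0.0058, 0.0007, 0.0, -0.0, 0.088, 1] ,
[-0.0362, 0.0091, 0.0008, 0.0, -0.0, 0.088, 1] ,
[-0.0353, 0.0122, 0.0007, 0.0, -0.0, 0.088, 1] ,
[-0.034, 0.0152, 0.0007, 0.0, -0.0, 0.088, 1] 

[-0.0326, 0.0182, 0.0007, 0.0, -0.0, 0.088, 1] ,
[-0.0309, 0.021, 0.0008, 0.0, -0.0, 0.088, 1] ,
[-0.0289, 0.0236, 0.0007, 0.0, -0.0, 0.088, 1] ,
[-0.0267, 0.0261, 0.0007, 0.0, -0.0, 0.088, 1] ,
[-0.0243, 0.0283, 0.0008, 0.0, -0.0, 0.088, 1] 

end [0.593 0.243 0.22 ] [-2.1991 -2.2435 -0.0001] 1.4
[ 0.5874 -0.2894  0.0933] [ 0.5898 -0.2897  0.097 ] [ 0.5867 -0.2889  0.097 ]
```

Call:
{"fn": "jog_arm", "kwargs": {"motion": [[-0.0348, -0.0135, 0, 0, 0, 0.088, 1], [-0.0358, -0.0104, 0, 0, 0, 0.088, 1], [-0.0366, -0.0073, 0, 0, 0, 0.088, 1], [-0.0371, -0.0039, 0, 0, 0, 0.088, 1], [-0.0373, -0.0007, 0, 0, 0, 0.088, 1]], "newtons": 60}}

```text
t: 2.0
position: [0.2864, 0.4533, 0.2311]
eef_rot: [1.039, 2.965, 0.001]
contact_force: [0.9, 0.6, 0.5]
grip_width: 0.0912
gripper_force: 0.0
```

Call:
{"fn": "jog_arm", "kwargs": {"motion": [[-0.0373, 0.0026, 0, 0, 0, 0.088, 1], [-0.0368, 0.0058, 0, 0, 0, 0.088, 1], [-0.0362, 0.0091, 0, 0, 0, 0.088, 1], [-0.0353, 0.0122, 0, 0, 0, 0.088, 1], [-0.034, 0.0152, 0, 0, 0, 0.088, 1]]}}

```text
t: 2.5
position: [0.4403, 0.3476, 0.2311]
eef_rot: [1.662, 2.666, 0.001]
contact_force: [0.5, -0.2, 0.6]
grip_width: 0.0915
gripper_force: 0.0
```

Call:
{"fn": "jog_arm", "kwargs": {"motion": [[-0.0326, 0.0182, 0, 0, 0, 0.088, 1], [-0.0309, 0.021, 0, 0, 0, 0.088, 1], [-0.0289, 0.0236, 0, 0, 0, 0.088, 1], [-0.0267, 0.0261, 0, 0, 0, 0.088, 1], [-0.0243, 0.0283, 0, 0, 0, 0.088, 1]]}}

```text
t: 3.0
position: [0.5942, 0.2419, 0.231]
eef_rot: [-2.203, -2.239, -0.0]
contact_force: [0.9, 1.2, -0.3]
grip_width: 0.0912
gripper_force: 0.0
```

Call:
{"fn": "jog_arm", "kwargs": {"motion": [[0, 0, 0, 0, 0, 0, 1], [0, 0, 0, 0, 0, 0, 1], [0, 0, 0, 0, 0, 0, 1], [0, 0, 0, 0, 0, 0, 1], [0, 0, 0, 0, 0, 0, 1]]}}

```text
t: 3.5
position: [0.5923, 0.2438, 0.2313]
eef_rot: [-2.197, -2.245, -0.0]
contact_force: [0.5, -0.2, 1.8]
grip_width: 0.091
gripper_force: 0.0
```

Call:
{"fn": "jog_arm", "kwargs": {"motion": [[0, 0, 0.021, 0, 0, 0, 1], [0, 0, 0.021, 0, 0, 0, 1], [0, 0, 0.021, 0, 0, 0, 1], [0, 0, 0.021, 0, 0, 0, 1], [0, 0, 0.02, 0, 0, 0, 1]]}}

```text
t: 4.0
position: [0.5924, 0.2436, 0.1264]
eef_rot: [-2.198, -2.245, -0.0]
contact_force: [-0.5, 0.2, 0.3]
grip_width: 0.0916
gripper_force: 0.0
```

Call:
{"fn": "jog_arm", "kwargs": {"motion": [[0, 0, 0, 0, 0, 0, 0.5], [0, 0, 0, 0, 0, 0, 0.5], [0, 0, 0, 0, 0, 0, 0.5], [0, 0, 0, 0, 0, 0, 0.5], [0, 0, 0, 0, 0, 0, 0.5]], "newtons": 8}}

```text
t: 4.5
position: [0.5934, 0.2432, 0.128]
eef_rot: [2.199, 2.243, 0.003]
contact_force: [-0.3, -0.4, 0.4]
grip_width: 0.0538
gripper_force: 0.0
```

```bash
python3 - <<'E'
from h import *
b=get_image("top");a=get_image("scene")
g=np.hstack([cv2.resize(a["image"][70:170,250:350],(400,400),interpolation=cv2.INTER_CUBIC),cv2.resize(b["image"][150:250,100:200],(400,400),interpolation=cv2.INTER_CUBIC)])
cv2.imwrite("pics/g1.png",g)
E
```

```text
(no output)
```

View pics/g1.png

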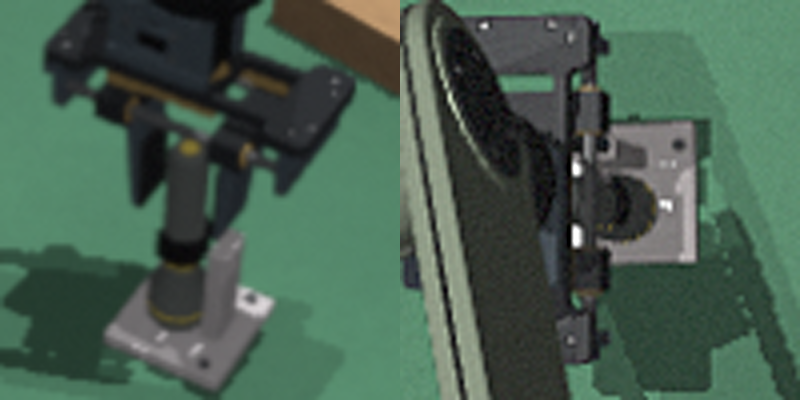

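The picture shows the handle (left crop, about column 185) midway between the two fingers (145 and 232), above the clip, and nothing else is touched. Close gently, then firmly.

Call:
{"fn": "jog_arm", "kwargs": {"motion": [[0, 0, 0, 0, 0, 0, 0.25], [0, 0, 0, 0, 0, 0, 0.2], [0, 0, 0, 0, 0, 0, 0.2], [0, 0, 0, 0, 0, 0, 0.2], [0, 0, 0, 0, 0, 0, 0.2]], "newtons": 8}}

```text
t: 5.1
position: [0.593, 0.243, 0.127]
eef_rot: [-2.199, -2.243, 0.0]
contact_force: [-0.8, -0.6, 1.0]
grip_width: 0.0279
gripper_force: 8.0
```

Call:
{"fn": "jog_arm", "kwargs": {"motion": [[0, 0, 0, 0, 0, 0, 0], [0, 0, 0, 0, 0, 0, 0], [0, 0, 0, 0, 0, 0, 0], [0, 0, 0, 0, 0, 0, 0], [0, 0, 0, 0, 0, 0, 0]], "newtons": 50}}

```text
t: 5.6
position: [0.593, 0.243, 0.1269]
eef_rot: [-2.199, -2.243, -0.0]
contact_force: [-0.7, -0.4, 1.0]
grip_width: 0.0276
gripper_force: 50.0
```

Call:
{"fn": "jog_arm", "kwargs": {"motion": [[0, -0.006, 0, 0, 0, 0, 0], [0, -0.006, 0, 0, 0, 0, 0], [0, -0.006, 0, 0, 0, 0, 0], [0, -0.006, 0, 0, 0, 0, 0], [0, -0.006, 0, 0, 0, 0, 0]]}}

```text
t: 6.1
position: [0.5623, 0.2424, 0.127]
eef_rot: [-2.199, -2.243, 0.0]
contact_force: [1.2, -0.5, -0.3]
grip_width: 0.0273
gripper_force: 50.0
```

Call:
{"fn": "jog_arm", "kwargs": {"motion": [[0, -0.008, 0, 0, 0, 0, 0], [0, -0.008, 0, 0, 0, 0, 0], [0, -0.008, 0, 0, 0, 0, 0], [0, -0.008, 0, 0, 0, 0, 0], [0, -0.008, 0, 0, 0, 0, 0]]}}

```text
t: 6.6
position: [0.5216, 0.2414, 0.1266]
eef_rot: [-2.198, -2.243, 0.002]
contact_force: [0.4, -0.8, -1.0]
grip_width: 0.0273
gripper_force: 50.0
```

```bash
python3 - <<'E'
from h import *
b=get_image("top");a=get_image("scene")
g=np.hstack([cv2.resize(a["image"][70:170,230:330],(400,400),interpolation=cv2.INTER_CUBIC),cv2.resize(b["image"][150:250,100:200],(400,400),interpolation=cv2.INTER_CUBIC)])
cv2.imwrite("pics/g2.png",g);print(read_state())
E
```

```text
{'t': 6.7, 'joints': array([4.13497422e-01, 4.03776268e-01, 1.71632453e+00, 3.39137845e-04,
       1.02371811e+00, 3.92830516e-01]), 'qd': array([-0.00687373,  0.01199181, -0.0319352 , -0.00528501, -0.01406195,
       -0.00251981]), 'effort': array([ 1.35674053e-01, -4.42651820e+01, -2.08189005e+01,  1.01718495e-01,
        5.32609492e-02,  2.29423010e-02]), 'position': array([0.52124302, 0.24137837, 0.12664251]), 'eef_rot': array([-2.19779632, -2.24329728,  0.00307398]), 'contact_force': array([ 0.19998217,  0.06652264, -2.15156525]), 'moment': array([-0.0855272 ,  0.03498125, -0.04666616]), 'gripper_force': 49.99964654445648, 'grip_width': 0.02742082795798146}
```

View pics/g2.png

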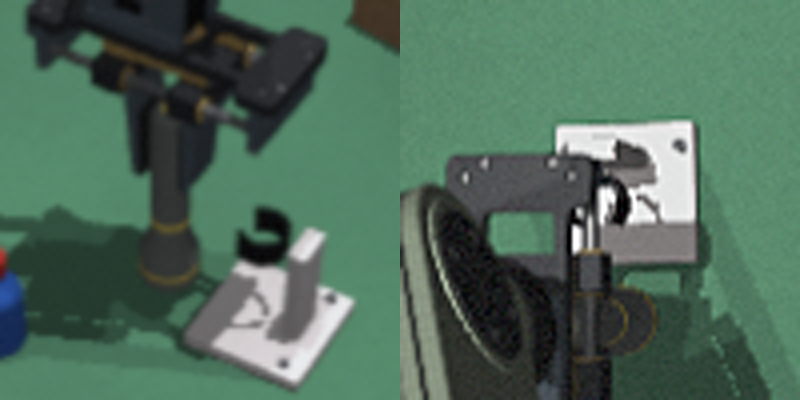

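The scanner is out of the clip and hangs upright in the fingers; the clip and post are clear of it (left crop, nose at 168,265 and clip at 262,235). Next: lift and plan the transfer.

Call:
{"fn": "jog_arm", "kwargs": {"motion": [[0, 0, -0.02, 0, 0, 0, 0], [0, 0, -0.04, 0, 0, 0, 0], [0, 0, -0.04, 0, 0, 0, 0], [0, 0, -0.04, 0, 0, 0, 0], [0, 0, -0.03, 0, 0, 0, 0]]}}

```text
t: 7.2
position: [0.5235, 0.2417, 0.2997]
eef_rot: [2.198, 2.243, 0.005]
contact_force: [0.6, 0.1, -1.6]
grip_width: 0.0273
gripper_force: 50.0
```

Call:
{"fn": "jog_arm", "kwargs": {"motion": [[0, 0, 0, 0, 0, 0, 0], [0, 0, 0, 0, 0, 0, 0], [0, 0, 0, 0, 0, 0, 0], [0, 0, 0, 0, 0, 0, 0], [0, 0, 0, 0, 0, 0, 0]]}}

```text
t: 7.7
position: [0.5226, 0.2414, 0.2955]
eef_rot: [-2.198, -2.243, 0.004]
contact_force: [0.3, -0.3, -2.3]
grip_width: 0.0274
gripper_force: 50.0
```

```bash
python3 - <<'E'
from plan import *
s=read_state();print(s["position"],s["eef_rot"],s["t"])
a=get_image("scene");b=get_image("top")
ta=tip_of(a,"wand")[:2];tb=tip_of(b,"wand")[:2];print(ta,tb)
z=R.from_rotvec(s["eef_rot"]).apply([0,0,1]);e=s["position"]+.115*z
print("expect",e,proj(a,e),proj(b,e))
if ta and tb: print(tri(a,ta[0]["xy"],b,tb[0]["xy"]),atz(a,ta[0]["xy"],e[2]),atz(b,tb[0]["xy"],e[2]))
yaw=-.405;L=np.array([.5875,-.289,.097])
n=np.array([-np.sin(.44)*np.cos(yaw),-np.sin(.44)*np.sin(yaw),np.cos(.44)])
st=rows(L+n*.235,frame(-n,yaw),15,0)
rows(L+n*.175,frame(-n,yaw),5,0,st)
E
```

```text
[0.5226 0.2414 0.2955] [-2.1984 -2.2428  0.004 ] 7.7
[{'xy': [274.4, 94.4], 'p': 0.74}, {'xy': [276.7, 300.3], 'p': 0.45}] [{'xy': [138.3, 230.6], 'p': 0.88}]
expect [0.5223 0.2413 0.1805] [273.8051  91.3644] [136.5075 231.5788]
[0.5245 0.2401 0.1722] [0.5299 0.2321 0.1805] [0.5245 0.2374 0.1805]
[-0.0327, -0.0025, -0.0009, -0.029, -0.006, 0.028, 0] ,
[-0.0328, -0.0015, -0.0007, -0.029, -0.006, 0.028, 0] ,
[-0.0328, -0.0006, -0.0006, -0.029, -0.006, 0.028, 0] ,
[-0.0328, 0.0003, -0.0003, -0.029, -0.006, 0.028, 0] ,
[-0.0327, 0.0012, -0.0002, -0.029, -0.006, 0.028, 0] 

[-0.0328, 0.0022, 0.0001, -0.029, -0.006, 0.028, 0] ,
[-0.0326, 0.0031, 0.0004, -0.029, -0.006, 0.028, 0] ,
[-0.0326, 0.0039, 0.0007, -0.029, -0.006, 0.028, 0] ,
[-0.0324, 0.0049, 0.001, -0.029, -0.006, 0.028, 0] ,
[-0.0323, 0.0057, 0.0013, -0.029, -0.006, 0.028, 0] 

[-0.0321, 0.0066, 0.0017, -0.029, -0.006, 0.028, 0] ,
[-0.0319, 0.0074, 0.0021, -0.029, -0.006, 0.028, 0] ,
[-0.0316, 0.0083, 0.0025, -0.029, -0.006, 0.028, 0] ,
[-0.0314, 0.009, 0.003, -0.029, -0.006, 0.028, 0] ,
[-0.0311, 0.0099, 0.0034, -0.029, -0.006, 0.028, 0] 

end [ 0.4955 -0.2496  0.3097] [2.3018 1.5145 0.3434] 7.9
[-0.0, -0.0, 0.012, 0.0, -0.001, -0.001, 0] ,
[-0.0001, -0.0, 0.012, 0.0, -0.001, -0.001, 0] ,
[0.0, -0.0, 0.012, 0.0, -0.001, -0.001, 0] ,
[0.0, -0.0, 0.012, 0.0, -0.001, -0.001, 0] ,
[0.0, -0.0001, 0.012, 0.0, -0.001, -0.001, 0] 

end [ 0.5189 -0.2596  0.2553] [2.2968 1.5176 0.336 ] 7.9
```

Call:
{"fn": "jog_arm", "kwargs": {"motion": [[-0.0327, -0.0025, -0.0009, -0.029, -0.006, 0.028, 0], [-0.0328, -0.0015, -0.0007, -0.029, -0.006, 0.028, 0], [-0.0328, -0.0006, -0.0006, -0.029, -0.006, 0.028, 0], [-0.0328, 0.0003, -0.0003, -0.029, -0.006, 0.028, 0], [-0.0327, 0.0012, -0.0002, -0.029, -0.006, 0.028, 0]]}}

```text
t: 8.4
position: [0.5135, 0.0767, 0.3014]
eef_rot: [2.257, 1.999, 0.126]
contact_force: [-0.4, -0.6, -1.6]
grip_width: 0.0273
gripper_force: 50.0
```

Call:
{"fn": "jog_arm", "kwargs": {"motion": [[-0.0328, 0.0022, 0.0001, -0.029, -0.006, 0.028, 0], [-0.0326, 0.0031, 0.0004, -0.029, -0.006, 0.028, 0], [-0.0326, 0.0039, 0.0007, -0.029, -0.006, 0.028, 0], [-0.0324, 0.0049, 0.001, -0.029, -0.006, 0.028, 0], [-0.0323, 0.0057, 0.0013, -0.029, -0.006, 0.028, 0]]}}

```text
t: 8.9
position: [0.5042, -0.0871, 0.3057]
eef_rot: [2.291, 1.755, 0.24]
contact_force: [-0.2, 0.3, -1.8]
grip_width: 0.0273
gripper_force: 50.0
```

Call:
{"fn": "jog_arm", "kwargs": {"motion": [[-0.0321, 0.0066, 0.0017, -0.029, -0.006, 0.028, 0], [-0.0319, 0.0074, 0.0021, -0.029, -0.006, 0.028, 0], [-0.0316, 0.0083, 0.0025, -0.029, -0.006, 0.028, 0], [-0.0314, 0.009, 0.003, -0.029, -0.006, 0.028, 0], [-0.0311, 0.0099, 0.0034, -0.029, -0.006, 0.028, 0]]}}

```text
t: 9.4
position: [0.4949, -0.2507, 0.31]
eef_rot: [2.302, 1.512, 0.345]
contact_force: [-0.4, 0.4, -2.0]
grip_width: 0.0273
gripper_force: 50.0
```

Call:
{"fn": "jog_arm", "kwargs": {"motion": [[0, 0, 0, 0, 0, 0, 0], [0, 0, 0, 0, 0, 0, 0], [0, 0, 0, 0, 0, 0, 0], [0, 0, 0, 0, 0, 0, 0], [0, 0, 0, 0, 0, 0, 0]]}}

```text
t: 9.9
position: [0.4958, -0.2487, 0.31]
eef_rot: [2.301, 1.516, 0.345]
contact_force: [0.5, 0.1, -1.2]
grip_width: 0.0272
gripper_force: 50.0
```

```bash
cat > chk.py <<'E'
from plan import *
import sys
s=read_state();print(s["position"],s["eef_rot"],s["t"])
a=get_image("scene");b=get_image("top")
yaw=-.405;L=np.array([.5875,-.289,.097])
n=np.array([-np.sin(.44)*np.cos(yaw),-np.sin(.44)*np.sin(yaw),np.cos(.44)])
z=R.from_rotvec(s["eef_rot"]).apply([0,0,1]);e=s["position"]+.115*z
print("angle",np.degrees(np.arccos(-z@n)),"nose rel label",e-L,"along n",(e-L)@n,"off",np.linalg.norm(np.cross(e-L,n)))
out=[]
for im,nm in((a,"s"),(b,"t")):
    g=im["image"].copy();t=tip_of(im,"wand")[:1];t2=tip_of(im,"blue_label")[:1];print(nm,t,t2,proj(im,e),proj(im,L))
    c=proj(im,e).astype(int)-50;g=cv2.resize(g[c[1]:c[1]+100,c[0]:c[0]+100],(400,400),interpolation=cv2.INTER_CUBIC)
    M=R.align_vectors([-z],[[0,0,1]])[0]
    for r,zz,col in((.022,0,(0,0,255)),(.022,.045,(0,255,0)),(.014,.045,(0,255,255))):
        q=[(proj(im,M.apply([r*np.cos(k),r*np.sin(k),zz])+e)-c+.5)*4 for k in np.arange(0,6.3,.2)]
        cv2.polylines(g,[np.int32(q)],True,col,1)
    out.append(g)
cv2.imwrite("pics/%s.png"%sys.argv[1],np.hstack(out))
rows(L+n*.175,frame(-n,yaw),5,0)
E
python3 chk.py c1
```

```text
[ 0.4958 -0.2487  0.31  ] [2.3008 1.5161 0.3447] 9.9
angle 0.2333648561866567 nose rel label [-0.0464  0.0214  0.109 ] along n 0.12034946123569898 off 0.0014366066925164756
s [{'xy': [139.7, 235.0], 'p': 0.79}] [{'xy': [161.7, 280.3], 'p': 0.49}] [138.4993 235.1766] [161.8655 280.3623]
t [{'xy': [377.7, 221.3], 'p': 0.63}] [{'xy': [369.3, 204.1], 'p': 0.76}] [377.4987 223.5241] [372.0181 203.3748]
[-0.0001, -0.0, 0.012, 0.0, -0.001, -0.0, 0] ,
[-0.0001, -0.0001, 0.0121, 0.0, -0.001, -0.0, 0] ,
[-0.0, -0.0, 0.012, 0.0, -0.001, -0.0, 0] ,
[-0.0001, -0.0001, 0.0121, 0.0, -0.001, -0.0, 0] ,
[-0.0, -0.0, 0.012, 0.0, -0.001, -0.0, 0] 

end [ 0.519  -0.2596  0.2554] [2.3007 1.5123 0.3384] 10.2
```

View pics/c1.png

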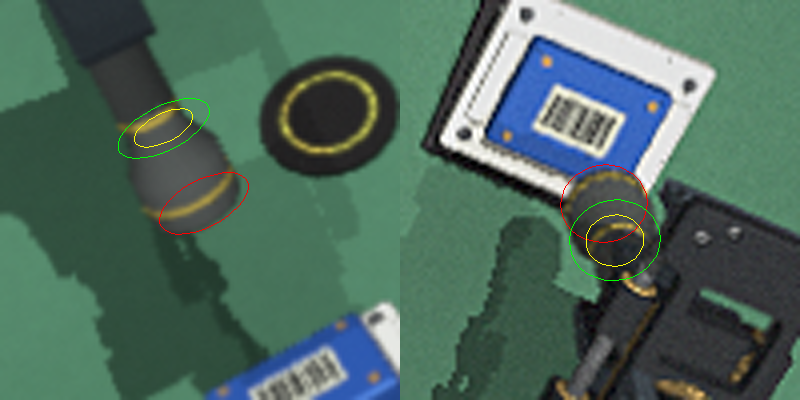

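```bash
cat > ax.py <<'E'
from plan import *
s=read_state();z=R.from_rotvec(s["eef_rot"]).apply([0,0,1]);e=s["position"]+.115*z
print(s["t"],s["position"])
for nm in("scene","top"):
    im=get_image(nm);hsv=cv2.cvtColor(im["image"],cv2.COLOR_BGR2HSV)
    sat=hsv[...,1].astype(np.float32);hue=hsv[...,0]
    sat[(hue<40)|(hue>100)]=0   # keep saturation of green only
    c,_=ray(im,proj(im,e))
    for zz in(.004,.012,.02,.028,.055,.062,.069,.076,.083,.09):
        p=e-z*zz;v=p-c;u=np.cross(v,z);u/=np.linalg.norm(u)
        k=np.arange(-.04,.0401,.0005)
        q=np.array([proj(im,p+u*x) for x in k],np.float32)
        v=cv2.remap(sat,q[:,:1].copy(),q[:,1:].copy(),cv2.INTER_LINEAR).ravel()
        g=v<60;i=len(k)//2
        lo=i
        while lo>0 and g[lo]:lo-=1
        hi=i
        while hi<len(k)-1 and g[hi]:hi+=1
        print(nm,zz,"edges mm %.1f %.1f centre %.1f"%(k[lo]*1e3,k[hi]*1e3,(k[lo]+k[hi])*500), "u",u)
E
python3 ax.py
```

```text
10.2 [ 0.4956 -0.2494  0.3099]
scene 0.004 edges mm -19.0 25.0 centre 3.0 u [-0.3986 -0.9171 -0.0062]
scene 0.012 edges mm -19.0 25.0 centre 3.0 u [-0.3986 -0.9171 -0.0062]
scene 0.02 edges mm -19.0 25.0 centre 3.0 u [-0.3986 -0.9171 -0.0062]
scene 0.028 edges mm -18.0 24.5 centre 3.3 u [-0.3986 -0.9171 -0.0062]
scene 0.055 edges mm -11.5 17.0 centre 2.8 u [-0.3986 -0.9171 -0.0062]
scene 0.062 edges mm -10.5 17.0 centre 3.3 u [-0.3986 -0.9171 -0.0062]
scene 0.069 edges mm -10.5 16.5 centre 3.0 u [-0.3986 -0.9171 -0.0062]
scene 0.076 edges mm -10.0 16.5 centre 3.3 u [-0.3986 -0.9171 -0.0062]
scene 0.083 edges mm -10.5 17.0 centre 3.3 u [-0.3986 -0.9171 -0.0062]
scene 0.09 edges mm -12.0 17.0 centre 2.5 u [-0.3986 -0.9171 -0.0062]
top 0.004 edges mm -21.0 24.0 centre 1.5 u [ 0.2668 -0.9209  0.2841]
top 0.012 edges mm -20.5 23.0 centre 1.3 u [ 0.2668 -0.9209  0.2841]
top 0.02 edges mm -20.5 23.5 centre 1.5 u [ 0.2668 -0.9209  0.2841]
top 0.028 edges mm -20.5 23.0 centre 1.3 u [ 0.2668 -0.9209  0.2841]
top 0.055 edges mm -0.5 40.0 centre 19.8 u [ 0.2668 -0.9209  0.2841]
top 0.062 edges mm -14.5 40.0 centre 12.8 u [ 0.2668 -0.9209  0.2841]
top 0.069 edges mm -12.0 40.0 centre 14.0 u [ 0.2668 -0.9209  0.2841]
top 0.076 edges mm -12.5 40.0 centre 13.8 u [ 0.2668 -0.9209  0.2841]
top 0.083 edges mm -13.5 40.0 centre 13.3 u [ 0.2668 -0.9209  0.2841]
top 0.09 edges mm -12.5 40.0 centre 13.8 u [ 0.2668 -0.9209  0.2841]
```

Call:
{"fn": "jog_arm", "kwargs": {"motion": [[0.0005, 0, 0.012, 0, -0.001, 0, 0], [0.0005, 0, 0.012, 0, -0.001, 0, 0], [0.0005, 0, 0.012, 0, -0.001, 0, 0], [0.0005, 0, 0.012, 0, -0.001, 0, 0], [0, 0, 0.012, 0, -0.001, 0, 0]]}}

```text
t: 10.8
position: [0.5203, -0.2577, 0.2541]
eef_rot: [2.302, 1.512, 0.338]
contact_force: [1.6, -0.0, -2.2]
grip_width: 0.0274
gripper_force: 50.0
```

Call:
{"fn": "jog_arm", "kwargs": {"motion": [[0, 0, 0, 0, 0, 0, 0], [0, 0, 0, 0, 0, 0, 0], [0, 0, 0, 0, 0, 0, 0], [0, 0, 0, 0, 0, 0, 0], [0, 0, 0, 0, 0, 0, 0]]}}

```text
t: 11.3
position: [0.52, -0.2578, 0.2563]
eef_rot: [2.3, 1.511, 0.339]
contact_force: [-0.1, -0.3, -1.8]
grip_width: 0.0274
gripper_force: 50.0
```

```bash
python3 chk.py c2; python3 ax.py|grep -E "0.012|0.02 |0.062|0.076"
```

```text
[ 0.52   -0.2578  0.2563] [2.3    1.5112 0.3389] 11.3
angle 0.15505556774993232 nose rel label [-0.0224  0.0116  0.0553] along n 0.060778525802897616 off 0.002024299278353823
s [{'xy': [151.8, 259.9], 'p': 0.88}] [{'xy': [159.6, 282.9], 'p': 0.73}] [151.1324 258.3501] [161.8655 280.3623]
t [{'xy': [376.0, 215.7], 'p': 0.87}] [{'xy': [366.6, 205.3], 'p': 0.58}] [374.3077 212.4445] [372.0181 203.3748]
[-0.0004, -0.0, 0.0001, 0.0, 0.0, -0.001, 0] ,
[-0.0004, -0.0001, 0.0, 0.0, 0.0, -0.001, 0] ,
[-0.0005, -0.0, 0.0001, 0.0, 0.0, -0.001, 0] ,
[-0.0004, -0.0001, 0.0001, 0.0, 0.0, -0.001, 0] ,
[-0.0004, -0.0, 0.0, 0.0, 0.0, -0.001, 0] 

end [ 0.519  -0.2596  0.2554] [2.2966 1.5173 0.337 ] 11.6
scene 0.012 edges mm -19.0 24.5 centre 2.8 u [-0.4048 -0.9144 -0.0036]
scene 0.02 edges mm -19.0 25.0 centre 3.0 u [-0.4048 -0.9144 -0.0036]
scene 0.062 edges mm -10.5 17.0 centre 3.3 u [-0.4048 -0.9144 -0.0036]
scene 0.076 edges mm -10.5 17.0 centre 3.3 u [-0.4048 -0.9144 -0.0036]
top 0.012 edges mm -40.0 40.0 centre 0.0 u [ 0.2551 -0.9242  0.284 ]
top 0.02 edges mm -40.0 40.0 centre 0.0 u [ 0.2551 -0.9242  0.284 ]
top 0.062 edges mm -16.5 40.0 centre 11.8 u [ 0.2551 -0.9242  0.284 ]
top 0.076 edges mm -4.5 40.0 centre 17.8 u [ 0.2551 -0.9242  0.284 ]
```

View pics/c2.png

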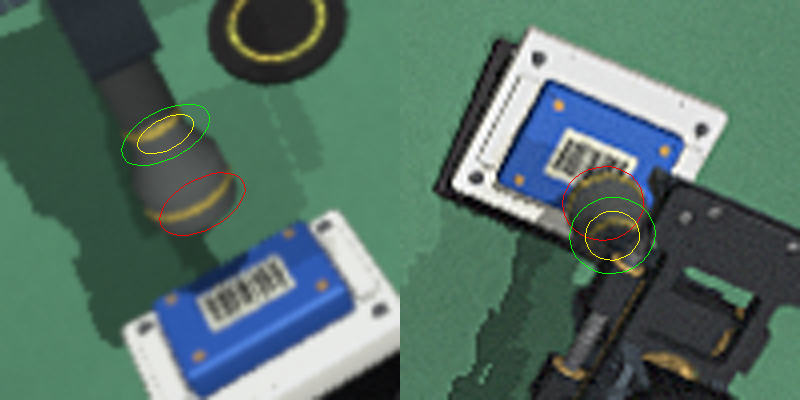

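The nose sits about 6 cm out along the label's normal and points at its middle (label at 245,292 in the left crop, axis through 195,200 running towards it). Now I hold it there.

Call:
{"fn": "jog_arm", "kwargs": {"motion": [[0, 0, 0, 0, 0, 0, 0], [0, 0, 0, 0, 0, 0, 0], [0, 0, 0, 0, 0, 0, 0], [0, 0, 0, 0, 0, 0, 0], [0, 0, 0, 0, 0, 0, 0]]}}

```text
t: 12.2
position: [0.5199, -0.2577, 0.2556]
eef_rot: [2.301, 1.512, 0.338]
contact_force: [0.3, -0.6, -1.4]
grip_width: 0.0272
gripper_force: 50.0
```

Call:
{"fn": "jog_arm", "kwargs": {"motion": [[0, 0, 0, 0, 0, 0, 0], [0, 0, 0, 0, 0, 0, 0], [0, 0, 0, 0, 0, 0, 0], [0, 0, 0, 0, 0, 0, 0], [0, 0, 0, 0, 0, 0, 0]]}}

```text
t: 12.7
position: [0.5199, -0.2577, 0.2556]
eef_rot: [2.301, 1.512, 0.338]
contact_force: [0.7, -0.0, -1.5]
grip_width: 0.0279
gripper_force: 50.0
```

Call:
{"fn": "jog_arm", "kwargs": {"motion": [[0, 0, 0, 0, 0, 0, 0], [0, 0, 0, 0, 0, 0, 0], [0, 0, 0, 0, 0, 0, 0], [0, 0, 0, 0, 0, 0, 0], [0, 0, 0, 0, 0, 0, 0]]}}

```text
t: 13.2
position: [0.5199, -0.2577, 0.2557]
eef_rot: [2.301, 1.512, 0.338]
contact_force: [0.6, -1.1, -2.0]
grip_width: 0.0274
gripper_force: 50.0
```

Call:
{"fn": "jog_arm", "kwargs": {"motion": [[0, 0, 0, 0, 0, 0, 0], [0, 0, 0, 0, 0, 0, 0], [0, 0, 0, 0, 0, 0, 0], [0, 0, 0, 0, 0, 0, 0], [0, 0, 0, 0, 0, 0, 0]]}}

```text
t: 13.7
position: [0.5199, -0.2577, 0.2556]
eef_rot: [2.301, 1.512, 0.338]
contact_force: [0.1, -0.2, -1.9]
grip_width: 0.0272
gripper_force: 50.0
```

Call:
{"fn": "jog_arm", "kwargs": {"motion": [[0, 0, 0, 0, 0, 0, 0], [0, 0, 0, 0, 0, 0, 0], [0, 0, 0, 0, 0, 0, 0], [0, 0, 0, 0, 0, 0, 0], [0, 0, 0, 0, 0, 0, 0]]}}

```text
t: 14.2
position: [0.5199, -0.2577, 0.2556]
eef_rot: [2.301, 1.512, 0.338]
contact_force: [-0.2, -0.7, -1.8]
grip_width: 0.0277
gripper_force: 50.0
```

Call:
{"fn": "jog_arm", "kwargs": {"motion": [[0, 0, -0.012, 0, 0, 0, 0], [0, 0, -0.012, 0, 0, 0, 0], [0, 0, -0.012, 0, 0, 0, 0], [0, 0, -0.012, 0, 0, 0, 0], [0, 0, -0.012, 0, 0, 0, 0]]}}

```text
t: 14.7
position: [0.496, -0.2474, 0.3114]
eef_rot: [2.3, 1.511, 0.339]
contact_force: [0.8, 0.0, -1.5]
grip_width: 0.0269
gripper_force: 50.0
```

```bash
python3 - <<'E'
from plan import *
# above pad; wand axis sits ~2 mm to -y of TCP
rows([.438,-.117,.20],frame([0,0,-1],-.265),10,0)
E
```

```text
[0.0097, -0.0143, 0.0056, 0.044, 0.003, -0.014, 0] ,
[0.0098, -0.0138, 0.0062, 0.044, 0.003, -0.014, 0] ,
[0.01, -0.0134, 0.0069, 0.044, 0.003, -0.014, 0] ,
[0.0102, -0.013, 0.0074, 0.044, 0.003, -0.014, 0] ,
[0.0104, -0.0125, 0.0081, 0.044, 0.003, -0.014, 0] 

[0.0104, -0.012, 0.0086, 0.044, 0.003, -0.014, 0] ,
[0.0107, -0.0114, 0.0092, 0.044, 0.003, -0.014, 0] ,
[0.0107, -0.0109, 0.0097, 0.044, 0.003, -0.014, 0] ,
[0.0109, -0.0103, 0.0102, 0.044, 0.003, -0.014, 0] ,
[0.0109, -0.0097, 0.0106, 0.044, 0.003, -0.014, 0] 

end [ 0.4379 -0.117   0.2   ] [ 2.4949  1.9058 -0.0015] 14.7
```

Call:
{"fn": "jog_arm", "kwargs": {"motion": [[0.0097, -0.0143, 0.0056, 0.044, 0.003, -0.014, 0], [0.0098, -0.0138, 0.0062, 0.044, 0.003, -0.014, 0], [0.01, -0.0134, 0.0069, 0.044, 0.003, -0.014, 0], [0.0102, -0.013, 0.0074, 0.044, 0.003, -0.014, 0], [0.0104, -0.0125, 0.0081, 0.044, 0.003, -0.014, 0]]}}

```text
t: 15.2
position: [0.4668, -0.1809, 0.2526]
eef_rot: [2.409, 1.713, 0.174]
contact_force: [-0.2, -0.0, -1.6]
grip_width: 0.0273
gripper_force: 50.0
```

Call:
{"fn": "jog_arm", "kwargs": {"motion": [[0.0104, -0.012, 0.0086, 0.044, 0.003, -0.014, 0], [0.0107, -0.0114, 0.0092, 0.044, 0.003, -0.014, 0], [0.0107, -0.0109, 0.0097, 0.044, 0.003, -0.014, 0], [0.0109, -0.0103, 0.0102, 0.044, 0.003, -0.014, 0], [0.0109, -0.0097, 0.0106, 0.044, 0.003, -0.014, 0]]}}

```text
t: 15.7
position: [0.4379, -0.1161, 0.1978]
eef_rot: [-2.494, -1.907, 0.005]
contact_force: [0.1, 0.2, -2.9]
grip_width: 0.0275
gripper_force: 50.0
```

Call:
{"fn": "jog_arm", "kwargs": {"motion": [[0, 0, 0, 0, 0, 0, 0], [0, 0, 0, 0, 0, 0, 0], [0, 0, 0, 0, 0, 0, 0], [0, 0, 0, 0, 0, 0, 0], [0, 0, 0, 0, 0, 0, 0]]}}

```text
t: 16.2
position: [0.4384, -0.1175, 0.1991]
eef_rot: [2.496, 1.905, -0.001]
contact_force: [0.2, 0.2, -1.7]
grip_width: 0.0273
gripper_force: 50.0
```

```bash
python3 ax.py|grep -E "^[0-9]|0.012|0.02 |0.028|0.062|0.076|0.083"; python3 - <<'E'
from plan import *
rows([.438,-.117,.128],frame([0,0,-1],-.265),5,0)
E
```

```text
16.2 [ 0.4384 -0.1175  0.1991]
scene 0.012 edges mm -18.0 26.0 centre 4.0 u [-0.5476 -0.8368  0.0013]
scene 0.02 edges mm -18.0 25.0 centre 3.5 u [-0.5476 -0.8368  0.0013]
scene 0.028 edges mm -17.5 24.5 centre 3.5 u [-0.5476 -0.8368  0.0013]
scene 0.062 edges mm -10.5 16.0 centre 2.8 u [-0.5476 -0.8368  0.0013]
scene 0.076 edges mm -10.5 16.5 centre 3.0 u [-0.5476 -0.8368  0.0013]
scene 0.083 edges mm -18.5 15.5 centre -1.5 u [-0.5476 -0.8368  0.0013]
top 0.012 edges mm -38.5 38.0 centre -0.2 u [ 0.6877 -0.726   0.0019]
top 0.02 edges mm -38.0 36.5 centre -0.7 u [ 0.6877 -0.726   0.0019]
top 0.028 edges mm -37.5 36.0 centre -0.7 u [ 0.6877 -0.726   0.0019]
top 0.062 edges mm -9.0 38.0 centre 14.5 u [ 0.6877 -0.726   0.0019]
top 0.076 edges mm -40.0 39.5 centre -0.2 u [ 0.6877 -0.726   0.0019]
top 0.083 edges mm -40.0 40.0 centre 0.0 u [ 0.6877 -0.726   0.0019]
[0.0001, -0.0001, 0.0142, 0.0, 0.0, -0.0, 0] ,
[0.0001, -0.0001, 0.0142, 0.0, 0.0, -0.0, 0] ,
[0.0001, -0.0001, 0.0142, 0.0, 0.0, -0.0, 0] ,
[0.0001, -0.0, 0.0142, 0.0, 0.0, -0.0, 0] ,
[0.0, -0.0001, 0.0141, 0.0, 0.0, -0.0, 0] 

end [ 0.438  -0.117   0.1281] [ 2.4958  1.9054 -0.0015] 16.3
```

Call:
{"fn": "jog_arm", "kwargs": {"motion": [[0, 0, 0.0145, 0, 0, 0, 0], [0, 0, 0.0145, 0, 0, 0, 0], [0, 0, 0.0145, 0, 0, 0, 0], [0, 0, 0.0145, 0, 0, 0, 0], [0, 0, 0.014, 0, 0, 0, 0]]}}

```text
t: 16.8
position: [0.4383, -0.1174, 0.1262]
eef_rot: [2.496, 1.906, -0.002]
contact_force: [-1.1, 0.4, -1.8]
grip_width: 0.0278
gripper_force: 50.0
```

Call:
{"fn": "jog_arm", "kwargs": {"motion": [[0, 0, 0.001, 0, 0, 0, 0], [0, 0, 0.001, 0, 0, 0, 0], [0, 0, 0.001, 0, 0, 0, 0], [0, 0, 0, 0, 0, 0, 0], [0, 0, 0, 0, 0, 0, 0]]}}

```text
t: 17.3
position: [0.4385, -0.1174, 0.1242]
eef_rot: [2.495, 1.906, -0.001]
contact_force: [-0.2, 0.0, -0.9]
grip_width: 0.0273
gripper_force: 50.0
```

Call:
{"fn": "jog_arm", "kwargs": {"motion": [[0, 0, 0.001, 0, 0, 0, 0], [0, 0, 0.001, 0, 0, 0, 0], [0, 0, 0, 0, 0, 0, 0], [0, 0, 0, 0, 0, 0, 0], [0, 0, 0, 0, 0, 0, 0]]}}

```text
t: 17.8
position: [0.4382, -0.1173, 0.1216]
eef_rot: [2.496, 1.906, -0.002]
contact_force: [0.6, -0.5, -1.5]
grip_width: 0.0275
gripper_force: 50.0
```

Call:
{"fn": "jog_arm", "kwargs": {"motion": [[0, 0, 0.0005, 0, 0, 0, 0], [0, 0, 0.0005, 0, 0, 0, 0], [0, 0, 0, 0, 0, 0, 0], [0, 0, 0, 0, 0, 0, 0], [0, 0, 0, 0, 0, 0, 0]]}}

```text
t: 18.3
position: [0.4383, -0.1173, 0.1209]
eef_rot: [2.496, 1.906, -0.002]
contact_force: [-1.0, -0.4, 4.0]
grip_width: 0.0273
gripper_force: 50.0
```

Call:
{"fn": "jog_arm", "kwargs": {"motion": [[0, 0, 0.0005, 0, 0, 0, 0], [0, 0, 0, 0, 0, 0, 0], [0, 0, 0, 0, 0, 0, 0], [0, 0, 0, 0, 0, 0, 0], [0, 0, 0, 0, 0, 0, 0]]}}

```text
t: 18.8
position: [0.4383, -0.1173, 0.1209]
eef_rot: [2.495, 1.906, -0.002]
contact_force: [-2.3, 0.1, 7.1]
grip_width: 0.0276
gripper_force: 50.0
```

Contact is felt at the expected height, so the scanner is standing on the pad. Next I ease the grip, open, and draw straight up.

Call:
{"fn": "jog_arm", "kwargs": {"motion": [[0, 0, 0, 0, 0, 0, 0], [0, 0, 0, 0, 0, 0, 0], [0, 0, 0, 0, 0, 0, 0], [0, 0, 0, 0, 0, 0, 0], [0, 0, 0, 0, 0, 0, 0]], "newtons": 5}}

```text
t: 19.3
position: [0.4384, -0.1174, 0.1208]
eef_rot: [2.495, 1.906, -0.002]
contact_force: [-2.2, -0.1, 5.7]
grip_width: 0.028
gripper_force: 5.0
```

Call:
{"fn": "jog_arm", "kwargs": {"motion": [[0, 0, 0, 0, 0, 0, 0.36], [0, 0, 0, 0, 0, 0, 0.42], [0, 0, 0, 0, 0, 0, 0.5], [0, 0, 0, 0, 0, 0, 0.6], [0, 0, 0, 0, 0, 0, 0.8]]}}

```text
t: 19.8
position: [0.4382, -0.1173, 0.12]
eef_rot: [2.496, 1.907, -0.002]
contact_force: [-0.5, 0.1, 0.4]
grip_width: 0.0586
gripper_force: 0.0
```

Call:
{"fn": "jog_arm", "kwargs": {"motion": [[0, 0, 0, 0, 0, 0, 0.8], [0, 0, 0, 0, 0, 0, 0.8], [0, 0, 0, 0, 0, 0, 0.8], [0, 0, 0, 0, 0, 0, 0.8], [0, 0, 0, 0, 0, 0, 0.8]]}}

```text
t: 20.3
position: [0.4382, -0.1173, 0.1201]
eef_rot: [2.496, 1.906, -0.002]
contact_force: [0.5, -0.2, 0.1]
grip_width: 0.0728
gripper_force: 0.0
```

Call:
{"fn": "jog_arm", "kwargs": {"motion": [[0, 0, -0.01, 0, 0, 0, 0.8], [0, 0, -0.02, 0, 0, 0, 0.8], [0, 0, -0.03, 0, 0, 0, 0.8], [0, 0, -0.03, 0, 0, 0, 0.8], [0, 0, -0.03, 0, 0, 0, 0.8]]}}

```text
t: 20.8
position: [0.4381, -0.117, 0.2421]
eef_rot: [2.495, 1.906, -0.001]
contact_force: [1.0, -0.2, -0.3]
grip_width: 0.0726
gripper_force: 0.0
```

Call:
{"fn": "jog_arm", "kwargs": {"motion": [[0, -0.03, -0.02, 0, 0, 0, 0.8], [0, -0.03, -0.02, 0, 0, 0, 0.8], [0, -0.03, 0, 0, 0, 0, 0.8], [0, 0, 0, 0, 0, 0, 0.8], [0, 0, 0, 0, 0, 0, 0.8]]}}

```text
t: 21.3
position: [0.3515, -0.0934, 0.281]
eef_rot: [2.494, 1.905, 0.0]
contact_force: [-0.0, -0.0, -0.1]
grip_width: 0.0726
gripper_force: 0.0
```

```bash
python3 - <<'E'
from h import *
a=get_image("scene");b=get_image("top");cv2.imwrite("pics/f.png",np.vstack([a["image"][60:330,100:400],b["image"][60:330,100:400]]))
for im in(a,b):
    t=tip_of(im,"wand")[:1];print(t,[atz(im,q["xy"],.006) for q in t],proj(im,[.438,-.1186,.006]))
E
```

```text
[{'xy': [168.5, 212.0], 'p': 0.57}] [array([ 0.43398447, -0.11919455,  0.006     ])] [169.84002324 212.55151726]
[{'xy': [264.6, 193.2], 'p': 0.64}] [array([ 0.61695151, -0.03769756,  0.006     ])] [296.20101575 263.20861171]
```

View pics/f.png

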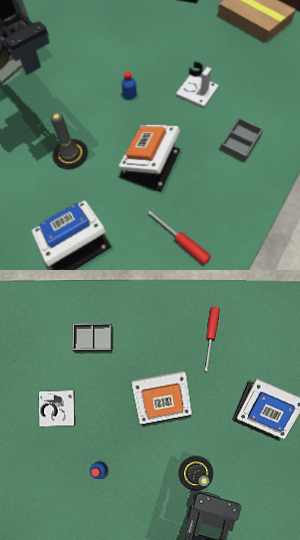

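The scanner stands upright in the middle of the pad (about 68,152 in the upper half and 196,473 in the lower). The bottle, tray and screwdriver are where they were.

```bash
python3 -c "
from rig import *
print(close_job())"
```

```text
the job is handed in; nothing more can be done
None
```

The job is handed in, about 21 s into the 61 s allowed: I snapped the scanner forward out of its clip, held it on the blue label for about 3 s (6 cm off, square on), and it now stands upright and released on the pad, with the bottle, tray and screwdriver where they were.

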